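# Free the locked stop bar and push it home

### The job

The stop bar of the sheet gauge is locked by the big knurled ring. Without gripping anything, push a fingertip lightly round the ring's rim to loosen it anticlockwise (seen from above), counting as you go, until its red mark comes round to the yellow pointer for the second time, and leave the mark there, within about 30 degrees. Then push the blue plate of the freed bar with a fingertip until it is fully home against the gauge; do not disturb the glue bottle, the oil can or the medal.

Things in the scene. Friction and masses are not known exactly. Their poses are not given: they have to be found in the camera images.
- gauge: Green sheet gauge, fixed. Base 130 (x -60 to +70) x 100 x 8 mm; origin on the table on the knurled ring's axis, z up. A channel (outside width 53, top at 24 mm) along x guides the stop bar; a bridge (top at 30 mm) carries the ring. Base and channel ends at x = -60 mm are the end stop for the blue plate.
- pointer_tip (a point): Tip of the fixed yellow pointer, 6 mm wide, on the gauge's -x side, 59 mm from the ring's axis, top 30 mm above the table; it shows from under the ring.
- lock_ring (a joint): Ring angle, rad, about its upright axis; grows anticlockwise seen from above (loosens). Red mark at the pointer at 0, 6.283 and 12.566; the second coming is 12.566. Starts 0.5 to 1.7, past the pointer. About 1 N along the rim turns it; it stays where left. A tip pressed on the rim with 3 to 10 N and moved round the axis drags it by friction, a little farther than the tip goes round. Its pin locks the bar until about 8.4.
- ring_top (a point): Centre of the flat top of the locking ring, on its axis. The ring is an upright aluminium cylinder with fine dark knurling, 88 mm in diameter, 22 mm high; it spans 32 to 54 mm above the table at 0 and rises 3 mm a turn (38 to 60 mm at 12.566). A screw end stands 5 mm above its top.
- ring_mark (a point): Red radial mark at the edge of the ring's top (20 x 7 mm, continued down the rim); this point is on the top, 40 mm from the axis.
- stop_bar: Loose steel bar in the gauge's channel, 30 mm wide, top at 22 mm; blue cross plate at its -x end. Origin at its underside (8 mm above the table), on the ring's axis while locked; x along the bar, away from the plate. Locked it has 1 mm of play; freed it slides with 2 to 10 N (least if pushed at mid plate) along the gauge's +x, 40 mm until the plate meets the gauge.
- plate_front (a point): Middle of the outer face of the blue plate (12 mm thick, 60 wide, from 4 to 28 mm above the table), 16 mm above the table, facing the gauge's -x. In the gauge's frame its x is about -0.112 m locked and -0.072 m fully home.
- glue_bottle: Cream glue bottle with red nozzle, 42 mm in diameter, 122 mm high, loose; origin at its underside. Leave alone.
- oil_can: Small round metal oil can with a thin spout, 58 x 75 x 120 mm, loose; origin at its underside. Leave alone.
- medal_0: Gold medal blank, 50 mm in diameter, 5 mm thick, lying loose on the table behind the gauge; origin at its underside. Leave alone.
There are look-alikes about, which are no part of the job. Leave any pink look-alike of the gauge alone.

How it is judged:
On the way, in this order (a step that is already met when the one before it is completed fails the run):
1. the ring is loosened until its mark stands at the pointer for the second time, the bar still out (value of joint lock_ring between 11.966 and 13.166 rad and x of plate_front in the frame of gauge below -0.107 m), for 0.2 s.
2. the freed bar is pushed fully home (value of joint lock_ring between 11.966 and 13.166 rad and x of plate_front in the frame of gauge above -0.0755 m), for 0.2 s.
At the end, for the whole second after the job is handed in: The ring stands at 12.566 rad within 0.6 rad, the blue plate is against the gauge (within 3.5 mm) and at rest, bottle, can and medal are within 20 mm of where they were (all of step 2 and linear speed of stop_bar below 0.01 m/s and distance of each of glue_bottle, oil_can, medal_0 from where it was at the start of the episode below 0.02 m); the robot touches nothing.
It fails at once if a bystander is moved more than 20 mm (distance of any of glue_bottle, oil_can, medal_0 from where it was at the start of the episode above 0.02 m).
It fails at once if the bar is lifted or tipped instead of pushed (angle between stop_bar's own z axis and vertical above 0.15 rad or height (world z) of stop_bar above 0.018 m).
It fails at once if the ring or the bar is gripped or pressed with more than 35 N (contact force between the fingers and stop_bar above 35 N or contact force between the fingers and gauge above 35 N).
It also fails if it takes over 64 s, if anything falls off the work surface, if the arm or the gripper's body presses on something with over 40 N, if the wrist force passes 120 N, or if a joint passes its speed limit or range.

### The arm

A 6-joint arm with a two-finger parallel gripper is mounted at the origin on a cart in front of the work surface, level with it; the furniture and walls round the work are solid. World frame = base frame: x ahead of the robot, y to its left, z up, the work surface at z = 0. Lengths are in m, angles in rad, forces in N, time in s.
With the tool pointing down it reaches from about 0.3 to 0.775 m from the base axis. Payload 14.6 kg.
Tool frame: the origin (TCP) lies at the very end of the fingers, on their centre line; the grasp point (between the pads) lies 19 mm behind it; z points along the fingers, y is the line along which they close (so a half turn about z gives the same grasp; the last joint's range is limited). The gripper opens to 94 mm and grips with 3 to 60 N. Pads are 16 mm wide; open, the fingers measure 119 mm over their backs; the gripper's body (75 mm by 177 mm) begins 78 mm behind the grasp point.
Start: joints at [-1.252, 0.3, 1.521, -0, 1.321, -0.067], TCP at [0.207, -0.51, 0.169] pointing down, gripper open.
Joint ranges: [-3.03, 3.03], [-0.79, 2.21], [0.23, 2.52], [-1.04, 4.18], [0, 3.07], [-2.55, 2.55]. Speed limits (rad/s): [2.22, 2.22, 2.57, 3.14, 3.14, 3.14].

### API

Orientations are given as [roll, pitch, yaw] about the fixed x, y, z axes, in that order (R = Rz(yaw) Ry(pitch) Rx(roll)).
In Python, from station import ctrl gives the robot as it stands.
- The arm moves only by the shell command python3 -m pendant 'ROWS' [OPENING] [FORCE]. ROWS is JSON, a list of rows, each a list of 2 entries, a list of its own where there are three numbers: the shift along the world's x, y, z in cm, then the turn about the world's z in rad. A call has 1 to 20 rows; each row shifts and turns the commanded pose from where the row before left it; what a row does not reach is not made up. A row lasts 1/12 s, in which the tool goes at most 41.7 mm and 7.16 degrees, less where a joint would pass 70% of its speed; a pose out of reach is approached as far as the arm can. A call is refused whole if a number of a shift passes 4.17 or a number of a turn 0.125, either way. A call with a gripper value outside its range is refused whole. OPENING is the opening, from 0 (shut) to 1 (fully open), set as the call begins (- or left out, the last holds). The fingers move at their own pace and stop on an object; FORCE is the grip in N (left out, the last holds). Time passes only in rows, so rows that do not move let the fingers close. It gives the time, the measured TCP pose, the force, the opening and the grip force at its end, in the units of the state.
- ctrl.get_obs(): the state, without advancing time (a new reading comes with each control period).
- ctrl.camera(name): name is "scene" or "top" or "wrist"; returns a dict with "color" (384x512x3 uint8, red, green, blue), "intrinsics" (3x3 intrinsics, pixels), "camera_from_world" (4x4, takes a point from world to camera coordinates). Camera axes: x right, y down, z forward; pixel columns grow to the right and rows downward; lengths in m; the calibration is good to about 2 mm. A picture is of the moment at which its call begins. There is no depth.
- ctrl.hand_in(): hands the job in; it is judged then, once.
The state is a dict: "time_s": time; "qpos": joint angles; "joint_vel": joint speeds; "tau": joint torques, N m; "ee_pos": TCP position; "eef_rot": TCP orientation; "force": force on the tool from outside, world axes, zero at the start; "moment": the same for the moment, N m; "grip_width": finger opening in m; "grip_force": force on a finger pad.
Only numpy, scipy, OpenCV 4.12 (cv2) and the standard library are available. Lean on these libraries where they do the work, as an engineer would, in place of code of your own. Each camera call takes 0.05 s, during which the arm holds its last target. There are 200 camera calls.

## Working session

There is one attempt and no reset: what is moved stays moved. The work goes in short steps, Python scripts to look and compute and a shell command to move; the robot and the scene stay as the last step left them, time stands still between calls to the robot, and variables do not carry over. Pictures are saved under pics/ and viewed, at most 10 in all, crops included, and the job is handed in when it is done.

```bash
mkdir -p pics
cat > h.py <<'E'
import numpy as np, cv2
from station import ctrl
def snap(n,f=None):
    c=ctrl.camera(n)
    if f: cv2.imwrite('pics/'+f,c['color'][:,:,::-1])
    return c
def ray(c,u,v,z):
    T=np.array(c['camera_from_world']);K=np.array(c['intrinsics']);R=T[:3,:3];o=-R.T@T[:3,3]
    d=R.T@np.linalg.solve(K,[u,v,1.]);return o+d*(z-o[2])/d[2]
def proj(c,p):
    T=np.array(c['camera_from_world']);K=np.array(c['intrinsics']);q=K@(T[:3,:3]@np.array(p)+T[:3,3]);return q[:2]/q[2]
E
python3 - <<'E'
from h import *
a=snap('top')['color'];b=snap('scene')['color']
cv2.imwrite('pics/a.png',a[:,:,::-1]);cv2.imwrite('pics/b.png',b[:,:,::-1])
print(ctrl.get_obs())
E
```

```text
{'time_s': 0.1, 'qpos': array([-1.25162689e+00,  3.00421351e-01,  1.52153053e+00, -3.48628986e-05,
        1.32068913e+00, -6.66014203e-02]), 'joint_vel': array([-0.00450451, -0.0009631 , -0.00194495,  0.00172142,  0.0003789 ,
        0.00146518]), 'tau': array([ 2.05080265e-03, -5.32644296e+01, -3.53285229e+01,  7.10040238e-02,
        2.35183036e-02, -7.57452221e-05]), 'ee_pos': array([ 0.20685038, -0.50932193,  0.16893502]), 'eef_rot': array([-3.14054437e+00, -3.60761272e-05,  3.85779483e-01]), 'force': array([0.05839746, 0.09759042, 0.63076506]), 'moment': array([ 0.04656445, -0.02742463, -0.01888572]), 'grip_force': 0.0, 'grip_width': 0.09381346070767309}
```

View pics/a.png

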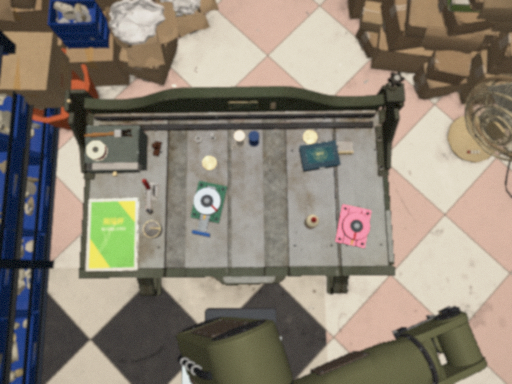

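View pics/b.png

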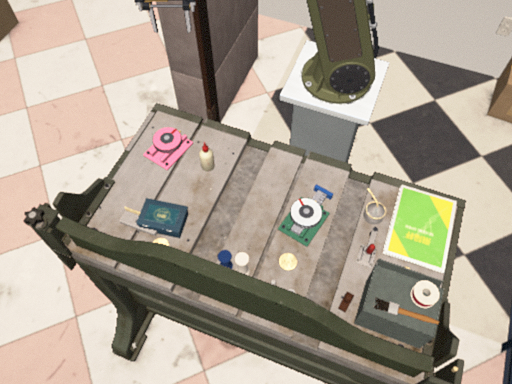

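Top view: the green gauge with white/aluminium ring is at (208,202) and its blue plate at (201,233). The pink look-alike is at (354,226). The gold medal is at (209,162), with other discs at (239,135) and (310,136). The glue bottle is at (312,220) and the oil can probably at (152,228). I choose the green gauge and check it in a close crop.

Run:
```python
from h import *
c=snap('top');s=snap('scene')
A=cv2.resize(c['color'][145:250,135:245],None,fx=5,fy=5,interpolation=2)
B=cv2.resize(s['color'][165:275,265:345],None,fx=4.77,fy=4.77,interpolation=2)[:525]
B=cv2.copyMakeBorder(B,0,525-B.shape[0],0,0,0)
M=np.hstack([A,B])[:, :800]
cv2.imwrite('pics/c.png',M[:,:,::-1])
for u,v,z in[(208,202,.054),(201,233,.02),(209,162,.005),(152,228,.0),(354,226,0),(312,220,.1)]:print(u,v,ray(c,u,v,z))
im=c['color'];hsv=cv2.cvtColor(im,cv2.COLOR_RGB2HSV)
def blob(n,lo,hi,x0,y0,x1,y1,z):
    m=cv2.inRange(hsv,lo,hi);k=np.zeros_like(m);k[y0:y1,x0:x1]=m[y0:y1,x0:x1]
    v,u=np.nonzero(k)
    if len(u):print(n,len(u),u.mean(),v.mean(),ray(c,u.mean(),v.mean(),z))
blob('plate',(100,80,40),(130,255,255),185,220,220,245,.028)
blob('ring',(0,0,190),(180,40,255),185,180,230,222,.055)
blob('red',(0,120,80),(8,255,255),185,180,230,222,.055)
blob('red2',(172,120,80),(180,255,255),185,180,230,222,.055)
blob('yel',(20,120,100),(35,255,255),185,180,230,225,.03)
```

```text
208 202 [0.57821245 0.0739556  0.054     ]
201 233 [0.47982507 0.10008394 0.02      ]
209 162 [0.72522905 0.07706873 0.005     ]
152 228 [0.50003431 0.26808576 0.        ]
354 226 [ 0.49935727 -0.41171133  0.        ]
312 220 [ 0.51035114 -0.2580504   0.1       ]
plate 49 200.55102040816325 232.9795918367347 [0.47926649 0.10055285 0.028     ]
ring 386 206.29533678756476 200.13989637305698 [0.58428442 0.07948349 0.055     ]
```

View pics/c.png

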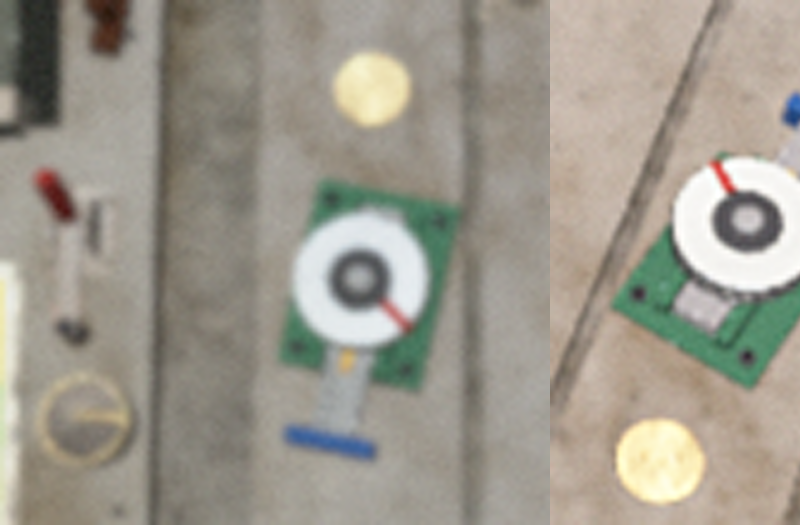

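The crop confirms the green gauge: ring centre near top pixel (207.2,200.6), with the red mark down and to the right, about 60° anticlockwise past the yellow pointer at (204.4,217). The plate is at (201,233). I'll go over with the fingers closed.

```bash
python3 -m pendant '[[[1.5,2.5,0.3],0],[[1.5,2.5,0.3],0],[[1.5,2.5,0.3],0],[[1.5,2.5,0.3],0],[[1.5,2.5,0.3],0],[[1.5,2.5,0.3],0],[[1.5,2.5,0.3],0],[[1.5,2.5,0.3],0],[[1.5,2.5,0.3],0],[[1.5,2.5,0.3],0],[[1.5,2.5,0.3],0],[[1.5,2.5,0.3],0],[[1.5,2.5,0.3],0],[[1.5,2.5,0],0],[[1.5,2.5,0],0],[[1.5,2.5,0],0],[[1.5,2.5,0],0],[[1.5,2.5,0],0],[[1.5,2.5,0],0],[[1.5,2.5,0],0]]' 0 5
python3 -m pendant '[[[0,0,0],0],[[0,0,0],0],[[0,0,0],0]]'
python3 - <<'E'
from h import *
c=snap('wrist','d.png')
T=np.array(c['camera_from_world']);print(-T[:3,:3].T@T[:3,3],T[:3,:3]);print(proj(c,[.581,.077,.055]))
E
```

```text
time_s: 1.87
ee_pos: [0.5074, -0.0081, 0.2084]
eef_rot: [-3.142, 0.0, 0.386]
force: [-0.1, -1.0, 0.0]
grip_width: 0.0006
grip_force: 0.0
time_s: 2.12
ee_pos: [0.5066, -0.0099, 0.2082]
eef_rot: [-3.141, 0.001, 0.386]
force: [1.0, 0.1, 0.1]
grip_width: 0.0003
grip_force: 0.0
[0.5819046  0.02119212 0.42432722] [[ 3.77358123e-01 -9.26067220e-01  5.91874759e-04]
 [-8.88481949e-01 -3.61862321e-01  2.82233037e-01]
 [-2.61152587e-01 -1.07028799e-01 -9.59345695e-01]]
[210.00870025  81.66454191]
```

View pics/d.png

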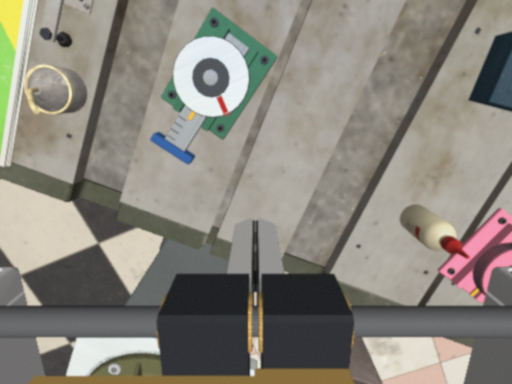

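The wrist view shows the ring at (211,77), the red mark at (222,105), the pointer at (191,117) and the plate at (172,148). The oil can is at (50,88) and the bottle at (432,230). Now I'll measure with masks.

```bash
cat >> h.py <<'E'
def blobs(c,lo,hi,box):
    x0,y0,x1,y1=box;h=cv2.cvtColor(c['color'],cv2.COLOR_RGB2HSV);m=np.zeros(h.shape[:2],np.uint8)
    for l in lo if isinstance(lo,list) else [lo]: m|=cv2.inRange(h,l,hi if l[0]<170 else (180,255,255))
    k=np.zeros_like(m);k[y0:y1,x0:x1]=m[y0:y1,x0:x1]
    n,_,st,ce=cv2.connectedComponentsWithStats(k);
    if n<2:return None
    i=1+np.argmax(st[1:,4]);return st[i,4],ce[i],_==i
E
python3 - <<'E'
from h import *
c=snap('wrist')
b=blobs(c,(0,0,185),(180,60,255),(165,30,260,125))
cs,_=cv2.findContours(b[2].astype(np.uint8),0,1);e=cv2.fitEllipse(cv2.convexHull(max(cs,key=len)));print(e)
R=ray(c,*e[0],.0545);print('ring',R)
for q in [e[0][0]-e[1][0]/2,e[0][0]+e[1][0]/2]:print(ray(c,q,e[0][1],.0545))
for n,lo,hi,box,z in[('red',[(0,120,80),(172,120,80)],(8,255,255),(165,30,260,125),.0545),('yel',(18,120,120),(35,255,255),(165,90,220,135),.03),('plate',(100,120,60),(130,255,255),(140,120,210,175),.026)]:
    b=blobs(c,lo,hi,box)
    if b: p=ray(c,*b[1],z);print(n,b[0],b[1],p,np.hypot(*(p-R)[:2]),np.arctan2(*(p-R)[1::-1]))
E
```

```text
((210.6797332763672, 74.6710205078125), (75.21444702148438, 82.50321197509766), 3.834571599960327)
ring [0.5885732  0.07856924 0.0545    ]
[0.57215927 0.1189353  0.0545    ]
[0.60498985 0.03819647 0.0545    ]
red 67 [221.6119403 104.1641791] [0.56245907 0.05539009 0.0545    ] 0.03491734428554424 -2.415665393079352
yel 32 [190.78125 115.25   ] [0.53346043 0.08952253 0.03      ] 0.05619067456878901 2.9454059001009214
plate 391 [171.34526854 147.83631714] [0.48305563 0.10067233 0.026     ] 0.107807716382328 2.9351051436109112
```

Ring centre ≈ (0.586, 0.078). The gauge yaw is about -0.21, so the pointer lies at 2.93 rad. The mark starts at θ≈1.0, so it needs about 11.6 rad more. I'll press the closed tip on the rim's top face at r=35 mm, starting on the robot side.

```bash
python3 -m pendant '[[[0.55,1.1,-1.5],0],[[0.55,1.1,-1.5],0],[[0.55,1.1,-1.5],0],[[0.55,1.1,-1.5],0],[[0.55,1.1,-1.5],0],[[0.55,1.1,-1.5],0],[[0.55,1.1,-1.5],0],[[0.55,1.1,-1.5],0],[[0,0,-1.5],0],[[0,0,-1],0],[[0,0,0],0],[[0,0,0],0]]'
python3 -m pendant '[[[0,0,-0.5],0],[[0,0,-0.2],0],[[0,0,-0.1],0],[[0,0,0],0],[[0,0,0],0]]'
python3 -m pendant '[[[0,0,-0.1],0],[[0,0,0],0],[[0,0,0],0]]'
python3 - <<'E'
from h import *
c=snap('wrist','e.png')
E
```

```text
time_s: 3.22
ee_pos: [0.5509, 0.0777, 0.0637]
eef_rot: [-3.142, 0.0, 0.385]
force: [-0.1, -0.3, 0.5]
grip_width: 0.0005
grip_force: 0.0
time_s: 3.63
ee_pos: [0.5511, 0.0784, 0.0557]
eef_rot: [3.142, -0.0, 0.386]
force: [0.1, 0.4, 0.5]
grip_width: 0.0004
grip_force: 0.0
time_s: 3.88
ee_pos: [0.551, 0.0785, 0.0545]
eef_rot: [3.142, -0.0, 0.386]
force: [-0.7, 0.1, -0.7]
grip_width: 0.0007
grip_force: 0.0
```

View pics/e.png

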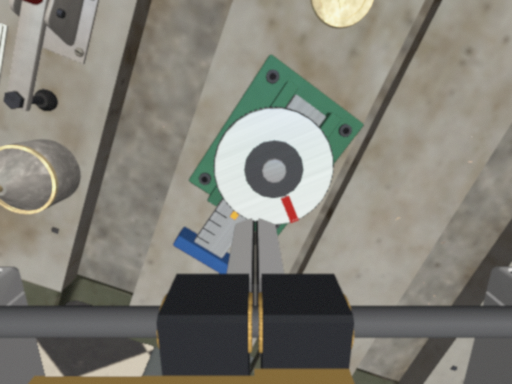

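Tip is at the ring's near edge, at about (255,222). The ring is clear at (273,165) and the mark is at (290,208). I'll refine the centre from this view.

```bash
cat >> h.py <<'E'
def mark(c,z=.0545,C=None):
    b=blobs(c,(0,0,175),(180,60,255),(190,85,350,240))
    cs,_=cv2.findContours(b[2].astype(np.uint8),0,1);h=cv2.convexHull(max(cs,key=len))[:,0].astype(float)
    P=np.array([ray(c,u,v,z)[:2] for u,v in h])
    A=np.c_[P,np.ones(len(P))];s=np.linalg.lstsq(A,(P**2).sum(1),rcond=None)[0];ctr=s[:2]/2;r=np.sqrt(s[2]+ctr@ctr)
    if C is None:C=ctr
    p=blobs(c,[(0,120,80),(172,120,80)],(8,255,255),(190,85,350,240))
    if p is None:return ctr,r,None
    q=ray(c,*p[1],z)[:2]-C
    return ctr,r,p[0],np.hypot(*q),(np.arctan2(q[1],q[0])-2.925)%(2*np.pi)
E
python3 - <<'E'
from h import *
c=snap('wrist');print(mark(c));print(mark(c,C=np.array([.586,.078])))
for n,lo,hi,box,z in[('yel',(18,120,120),(35,255,255),(222,205,245,225),.03),('plate',(100,120,60),(130,255,255),(160,220,240,280),.028)]:
    b=blobs(c,lo,hi,box);print(n,b[0],b[1],ray(c,*b[1],z))
E
```

```text
(array([0.58591641, 0.07824016]), np.float64(0.043582565663391144), np.int32(195), np.float64(0.03408007409875911), np.float64(0.99220893510648))
(array([0.58591641, 0.07824016]), np.float64(0.043582565663391144), np.int32(195), np.float64(0.03397238614821617), np.float64(0.9854386416742482))
yel 38 [233.92105263 215.05263158] [0.5314155  0.09026009 0.03      ]
plate 871 [200.15958668 251.42135476] [0.48644163 0.105667   0.028     ]
```

```bash
python3 -m pendant '[[[0,0,-0.05],0],[[0,0,0],0],[[0,0,0],0]]'; python3 -m pendant '[[[0,0,-0.05],0],[[0,0,0],0],[[0,0,0],0]]'; python3 -m pendant '[[[0,0,-0.05],0],[[0,0,0],0],[[0,0,0],0]]'
```

```text
time_s: 4.23
ee_pos: [0.5509, 0.0784, 0.0539]
eef_rot: [-3.142, 0.0, 0.386]
force: [-1.5, 0.3, -0.2]
grip_width: 0.0002
grip_force: 0.0
time_s: 4.48
ee_pos: [0.5509, 0.0784, 0.0534]
eef_rot: [-3.142, 0.0, 0.386]
force: [0.5, -0.3, -0.3]
grip_width: 0.0008
grip_force: 0.0
time_s: 4.73
ee_pos: [0.5509, 0.0784, 0.0529]
eef_rot: [-3.142, 0.0, 0.386]
force: [-0.4, -0.1, -1.4]
grip_width: 0.0001
grip_force: 0.0
```

```bash
python3 -m pendant '[[[0,0,-0.05],0],[[0,0,0],0],[[0,0,0],0]]'; python3 -m pendant '[[[0,0,-0.05],0],[[0,0,0],0],[[0,0,0],0]]'; python3 -m pendant '[[[0,0,-0.05],0],[[0,0,0],0],[[0,0,0],0]]'
python3 - <<'E'
from h import *
c=snap('wrist');cv2.imwrite('pics/f.png',cv2.resize(c['color'][130:280,180:380],None,fx=3,fy=3)[:,:,::-1]);print(proj(c,ctrl.get_obs()['ee_pos']))
E
```

```text
time_s: 4.98
ee_pos: [0.5509, 0.0784, 0.0524]
eef_rot: [-3.142, 0.0, 0.386]
force: [0.0, 1.1, 0.1]
grip_width: 0.0004
grip_force: 0.0
time_s: 5.23
ee_pos: [0.5509, 0.0784, 0.0519]
eef_rot: [-3.142, 0.0, 0.386]
force: [0.6, 0.1, -1.4]
grip_width: 0.0005
grip_force: 0.0
time_s: 5.48
ee_pos: [0.5509, 0.0784, 0.0514]
eef_rot: [-3.142, 0.0, 0.386]
force: [0.4, -0.4, -0.8]
grip_width: 0.0006
grip_force: 0.0
[255.25356594 210.20335135]
```

View pics/f.png

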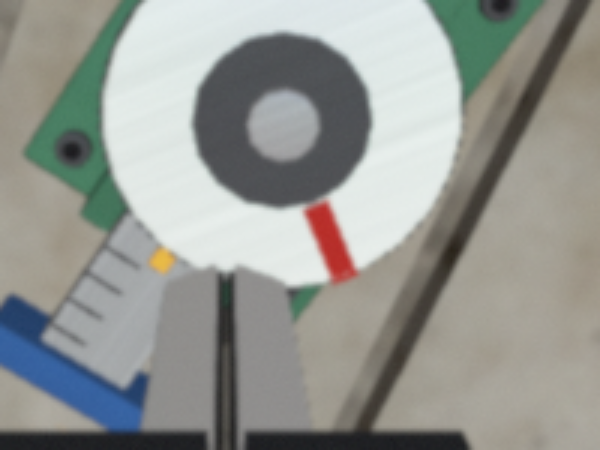

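The fingertip silhouette ends at about (255,218), over the ring's edge, while the TCP projects to (255,210). The fingertips therefore seem to sit a bit higher than reported, so I'll keep feeling downward.

```bash
python3 - <<'E'
from h import *
c=snap('wrist');p=np.array(ctrl.get_obs()['ee_pos'])
for d in(0,.005,.01,.015,.02):print(d,proj(c,p+[0,0,d]),proj(c,p+[.008,0.003,d]))
E
python3 -m pendant '[[[0,0,-0.1],0],[[0,0,0],0],[[0,0,0],0]]'; python3 -m pendant '[[[0,0,-0.1],0],[[0,0,0],0],[[0,0,0],0]]'; python3 -m pendant '[[[0,0,-0.1],0],[[0,0,0],0],[[0,0,0],0]]'
```

```text
0 [255.25943959 210.19904515] [255.5775039  199.66515747]
0.005 [255.27168922 212.54495022] [255.59672605 201.80982003]
0.01 [255.28447144 214.9928524 ] [255.61679317 204.04875778]
0.015 [255.29782177 217.54955157] [255.63776222 206.38832665]
0.02 [255.31177895 220.22246581] [255.65969541 208.83546706]
time_s: 5.83
ee_pos: [0.5509, 0.0784, 0.0504]
eef_rot: [-3.142, 0.0, 0.386]
force: [-0.4, -0.1, -0.2]
grip_width: 0.0004
grip_force: 0.0
time_s: 6.08
ee_pos: [0.5509, 0.0784, 0.0494]
eef_rot: [-3.142, 0.0, 0.386]
force: [-0.0, -0.3, 0.2]
grip_width: 0.0007
grip_force: 0.0
time_s: 6.33
ee_pos: [0.5509, 0.0784, 0.0484]
eef_rot: [-3.142, 0.0, 0.386]
force: [1.1, 0.5, 0.3]
grip_width: 0.0007
grip_force: 0.0
```

Run:
```python
from h import *
d=cv2.imread('pics/d.png');e=cv2.imread('pics/e.png');n=snap('wrist','g0.png')['color'][:,:,::-1]
for u in(249,262):
  for i in(d,e,n):print(u,i[204:236:1,u].mean(1).astype(int))
```

```text
249 [161 162 162 162 162 160 162 161 162 162 161 164 162 162 155 151 148 146
 148 147 148 147 148 147 148 148 148 147 148 148 147 147]
249 [234 232 229 228 229 230 230 231 230 229 228 229 229 224 196 159 145 141
 142 142 142 141 142 143 142 141 144 141 142 141 142 143]
249 [233 235 234 233 231 229 228 229 230 229 231 231 229 223 198 163 144 143
 142 141 142 142 142 142 142 142 143 141 141 141 141 142]
262 [163 164 165 165 165 167 167 168 168 167 167 168 169 166 164 155 149 147
 149 149 147 147 149 149 147 149 148 147 149 147 150 148]
262 [230 230 231 231 231 230 229 230 230 229 230 230 231 228 213 176 151 143
 143 142 143 143 142 143 143 142 141 142 142 143 142 143]
262 [229 230 230 230 230 231 231 230 230 228 229 230 228 227 209 176 150 143
 142 141 142 142 140 142 143 143 142 142 141 141 141 142]
```

```bash
cat > ok.py <<'E'
from station import ctrl
import sys
o=ctrl.get_obs();print(o['ee_pos'].round(4),o['force'].round(1));sys.exit(abs(o['force'][2])>2.5)
E
python3 -m pendant '[[[0,0,-0.1],0],[[0,0,0],0],[[0,0,0],0]]' >/dev/null; python3 ok.py && python3 -m pendant '[[[0,0,-0.1],0],[[0,0,0],0],[[0,0,0],0]]' >/dev/null; python3 ok.py && python3 -m pendant '[[[0,0,-0.1],0],[[0,0,0],0],[[0,0,0],0]]'  >/dev/null; python3 ok.py && python3 -m pendant '[[[0,0,-0.1],0],[[0,0,0],0],[[0,0,0],0]]' >/dev/null; python3 ok.py && python3 -m pendant '[[[0,0,-0.1],0],[[0,0,0],0],[[0,0,0],0]]' >/dev/null; python3 ok.py && python3 -m pendant '[[[0,0,-0.1],0],[[0,0,0],0],[[0,0,0],0]]' >/dev/null; python3 ok.py
python3 - <<'E'
from h import *
n=snap('wrist','g1.png')['color'][:,:,::-1]
for u in(249,262):print(n[204:236,u].mean(1).astype(int))
cv2.imwrite('pics/g.png',np.hstack([cv2.resize(n[130:280,180:340],None,fx=2.5,fy=2.5),cv2.resize(snap('scene')['color'][165:225,275:339,::-1],(400,375))]))
E
```

```text
[0.5509 0.0784 0.0474] [0.2 0.5 0.4]
[0.5509 0.0784 0.0474] [0.2 0.5 0.4]
[0.5509 0.0784 0.0474] [0.2 0.5 0.4]
[0.5509 0.0784 0.0474] [0.2 0.5 0.4]
[0.5509 0.0784 0.0474] [0.2 0.5 0.4]
[0.5509 0.0784 0.0474] [0.2 0.5 0.4]
[232 234 234 234 232 229 228 230 230 229 230 231 230 223 198 162 145 143
 142 141 143 142 141 143 141 142 141 141 142 141 142 143]
[229 229 230 230 229 230 230 230 230 229 229 230 230 225 210 175 151 143
 141 141 142 141 142 143 144 142 143 143 141 143 142 142]False
False
False
False
False
False
```

View pics/g.png

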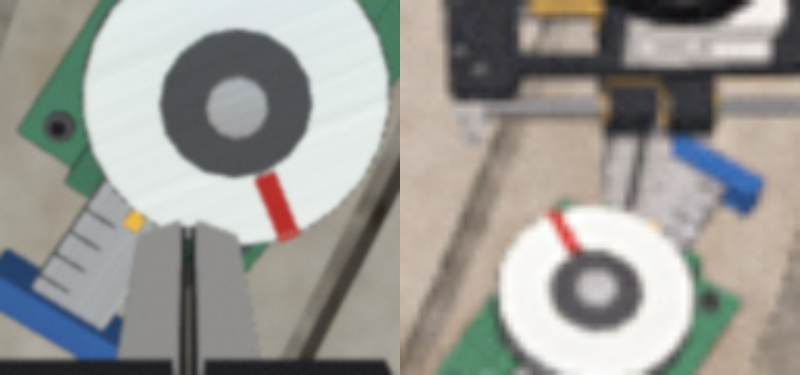

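```bash
sed -i 's/sys.exit(abs/sys.exit(1 if abs/; s/>2.5)/>2.5 else 0)/' ok.py
python3 - <<'E'
from h import *
w=snap('wrist');s=snap('scene');p=np.array(ctrl.get_obs()['ee_pos'])
for z in(.03,.045,.055,.06,.065,.07,.075):print(z,ray(w,255,218.5,z),ray(s,311.8,197.8,z))
print('tcp in scene',proj(s,p),'tcp+17',proj(s,p+[0,0,.017]))
E
```

```text
0.03 [0.53794367 0.0733336  0.03      ] [0.52110315 0.07883763 0.03      ]
0.045 [0.54360741 0.07565743 0.045     ] [0.53015556 0.08012735 0.045     ]
0.055 [0.54738324 0.07720665 0.055     ] [0.5361905  0.08098715 0.055     ]
0.06 [0.54927116 0.07798126 0.06      ] [0.53920796 0.08141706 0.06      ]
0.065 [0.55115908 0.07875587 0.065     ] [0.54222543 0.08184696 0.065     ]
0.07 [0.55304699 0.07953048 0.07      ] [0.5452429  0.08227687 0.07      ]
0.075 [0.55493491 0.08030509 0.075     ] [0.54826037 0.08270677 0.075     ]
tcp in scene [309.08420877 202.9702003 ] tcp+17 [309.6798619 199.97862  ]
```

```bash
python3 -m pendant '[[[0,0,-0.1],0],[[0,0,0],0],[[0,0,0],0]]' >/dev/null; python3 ok.py && python3 -m pendant '[[[0,0,-0.1],0],[[0,0,0],0],[[0,0,0],0]]' >/dev/null; python3 ok.py && python3 -m pendant '[[[0,0,-0.1],0],[[0,0,0],0],[[0,0,0],0]]'  >/dev/null; python3 ok.py && python3 -m pendant '[[[0,0,-0.1],0],[[0,0,0],0],[[0,0,0],0]]' >/dev/null; python3 ok.py && python3 -m pendant '[[[0,0,-0.1],0],[[0,0,0],0],[[0,0,0],0]]' >/dev/null; python3 ok.py && python3 -m pendant '[[[0,0,-0.1],0],[[0,0,0],0],[[0,0,0],0]]' >/dev/null; python3 ok.py
python3 - <<'E'
from h import *
w=snap('wrist');n=w['color']
for u in(249,262):print(n[204:236,u].mean(1).astype(int))
print(mark(w))
E
```

```text
[0.5509 0.0784 0.0464] [0.1 0.  0.7]
[0.5509 0.0784 0.0454] [0.2 0.7 0.1]
[0.5509 0.0784 0.0444] [ 0.2 -0.5 -1.1]
[0.5509 0.0784 0.0434] [-0.9  0.2  0.6]
[0.5509 0.0784 0.0424] [ 0.8 -0.8 -0.1]
[0.5509 0.0784 0.0414] [ 0.2  0.2 -0.4]
[228 229 231 232 234 233 234 232 230 228 229 229 229 225 200 162 145 141
 143 143 143 142 141 142 142 143 141 143 142 142 142 141]
[234 234 232 230 229 229 230 230 230 231 231 229 228 224 209 175 150 143
 143 141 141 142 141 141 142 142 142 142 142 141 141 142]
(array([0.58583493, 0.07824595]), np.float64(0.04359402282442811), np.int32(220), np.float64(0.03379750583381993), np.float64(0.9951684544124895))
```

```bash
python3 -m pendant '[[[0,0,-0.1],0],[[0,0,0],0],[[0,0,0],0]]' >/dev/null; python3 ok.py && python3 -m pendant '[[[0,0,-0.1],0],[[0,0,0],0],[[0,0,0],0]]' >/dev/null; python3 ok.py && python3 -m pendant '[[[0,0,-0.1],0],[[0,0,0],0],[[0,0,0],0]]'  >/dev/null; python3 ok.py && python3 -m pendant '[[[0,0,-0.1],0],[[0,0,0],0],[[0,0,0],0]]' >/dev/null; python3 ok.py && python3 -m pendant '[[[0,0,-0.1],0],[[0,0,0],0],[[0,0,0],0]]' >/dev/null; python3 ok.py && python3 -m pendant '[[[0,0,-0.1],0],[[0,0,0],0],[[0,0,0],0]]' >/dev/null; python3 ok.py
python3 - <<'E'
from h import *
w=snap('wrist');n=w['color']
for u in(249,262):print(n[204:236,u].mean(1).astype(int))
E
```

```text
[0.5509 0.0784 0.0404] [-0.1  0.3  0.4]
[0.5509 0.0784 0.0394] [-0.3 -0.1  1.2]
[0.5509 0.0784 0.0384] [-1.1  0.1  0.4]
[0.5509 0.0784 0.0374] [-1.2  0.2 -0.8]
[0.5509 0.0784 0.0364] [-0.3  0.9 -0.7]
[0.5509 0.0784 0.0354] [ 0.2 -0.2 -0. ]
[229 229 227 227 230 231 233 235 234 234 231 229 228 223 198 163 144 143
 142 141 141 142 142 142 141 143 141 140 143 142 142 142]
[170 219 232 234 233 232 229 228 230 230 230 230 231 227 211 176 150 143
 142 142 143 142 143 142 143 140 142 141 142 142 142 141]
```

```bash
python3 -m pendant '[[[0,0,-0.1],0],[[0,0,0],0],[[0,0,0],0]]' >/dev/null; python3 ok.py && python3 -m pendant '[[[0,0,-0.1],0],[[0,0,0],0],[[0,0,0],0]]' >/dev/null; python3 ok.py && python3 -m pendant '[[[0,0,-0.1],0],[[0,0,0],0],[[0,0,0],0]]'  >/dev/null; python3 ok.py && python3 -m pendant '[[[0,0,-0.1],0],[[0,0,0],0],[[0,0,0],0]]' >/dev/null; python3 ok.py
python3 - <<'E'
from h import *
n=snap('wrist')['color'][:,:,::-1];s=snap('scene')
cv2.imwrite('pics/k.png',np.hstack([cv2.resize(n[90:290,150:360],None,fx=2,fy=2),cv2.resize(s['color'][160:230,270:340,::-1],(400,400),interpolation=2)]))
print(ctrl.get_obs()['qpos'],proj(s,ctrl.get_obs()['ee_pos']))
E
```

```text
[0.5509 0.0784 0.0344] [ 0.4 -0.4 -1.4]
[0.5509 0.0784 0.0334] [1.  0.2 0.1]
[0.5509 0.0784 0.0324] [ 0.7  0.9 -0.6]
[0.5509 0.0784 0.0314] [-0.   0.7 -0.2]
[7.55265771e-02 4.65401529e-01 1.63723989e+00 6.39456930e-06
 1.03894040e+00 1.26057433e+00] [308.53050661 205.72296874]
```

View pics/k.png

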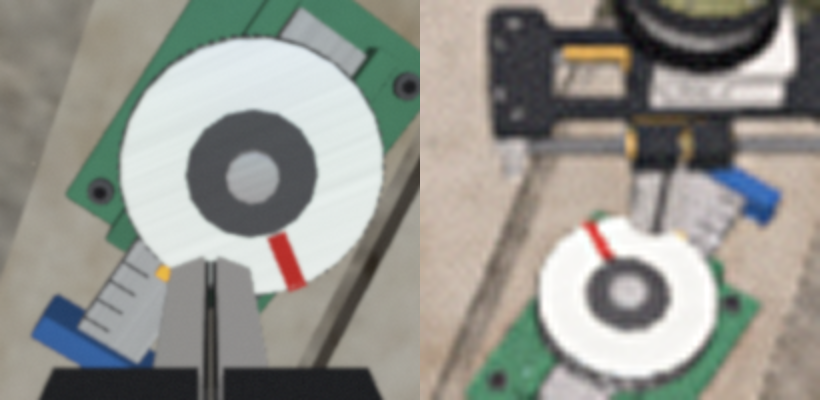

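The scene crop shows the fingertip now overlapping the ring's edge at (655,232), still above it. So the real tip does stand higher than the reported TCP, and I keep descending with force checks.

```bash
python3 -m pendant '[[[0,0,-0.1],0],[[0,0,0],0],[[0,0,0],0]]' >/dev/null; python3 ok.py && python3 -m pendant '[[[0,0,-0.1],0],[[0,0,0],0],[[0,0,0],0]]' >/dev/null; python3 ok.py && python3 -m pendant '[[[0,0,-0.1],0],[[0,0,0],0],[[0,0,0],0]]'  >/dev/null; python3 ok.py && python3 -m pendant '[[[0,0,-0.1],0],[[0,0,0],0],[[0,0,0],0]]' >/dev/null; python3 ok.py && python3 -m pendant '[[[0,0,-0.1],0],[[0,0,0],0],[[0,0,0],0]]' >/dev/null; python3 ok.py && python3 -m pendant '[[[0,0,-0.1],0],[[0,0,0],0],[[0,0,0],0]]' >/dev/null; python3 ok.py && python3 -m pendant '[[[0,0,-0.1],0],[[0,0,0],0],[[0,0,0],0]]' >/dev/null; python3 ok.py
```

```text
[0.5509 0.0784 0.0304] [-0.8 -0.7  0.6]
[0.5509 0.0784 0.0294] [-0.5  0.5 -0.3]
[0.5509 0.0784 0.0284] [-0.4  0.5  0.1]
[0.5509 0.0785 0.0274] [-0.2 -0.6 -0. ]
[0.5509 0.0784 0.0264] [ 1.   0.1 -1. ]
[0.5509 0.0784 0.0254] [-0.7  0.7 -0.4]
[0.5509 0.0784 0.0244] [0.2 0.1 0.2]
```

```bash
python3 -m pendant '[[[0,0,-0.1],0],[[0,0,0],0]]' >/dev/null; python3 ok.py && python3 -m pendant '[[[0,0,-0.1],0],[[0,0,0],0]]' >/dev/null; python3 ok.py && python3 -m pendant '[[[0,0,-0.1],0],[[0,0,0],0]]'  >/dev/null; python3 ok.py && python3 -m pendant '[[[0,0,-0.1],0],[[0,0,0],0]]' >/dev/null; python3 ok.py && python3 -m pendant '[[[0,0,-0.1],0],[[0,0,0],0]]' >/dev/null; python3 ok.py && python3 -m pendant '[[[0,0,-0.1],0],[[0,0,0],0]]' >/dev/null; python3 ok.py && python3 -m pendant '[[[0,0,-0.1],0],[[0,0,0],0]]' >/dev/null; python3 ok.py
python3 - <<'E'
from h import *
w=snap('wrist');n=w['color'];print(ctrl.get_obs()['time_s'])
for u in(249,262):print(n[204:236,u].mean(1).astype(int))
print(proj(w,ctrl.get_obs()['ee_pos']),mark(w))
s=snap('scene');cv2.imwrite('pics/m.png',np.hstack([cv2.resize(n[90:290,150:360,::-1],None,fx=2,fy=2),cv2.resize(s['color'][170:220,285:335,::-1],(400,400),interpolation=2)]))
E
```

```text
[0.5509 0.0784 0.0233] [ 0.5  0.5 -1. ]
[0.5509 0.0784 0.0223] [0.2 0.2 0.4]
[0.5509 0.0784 0.0212] [-0.5  0.   1.2]
[0.5509 0.0784 0.0203] [0.2 0.9 0.7]
[0.5509 0.0784 0.0193] [ 0.   0.5 -0.2]
[0.551  0.0785 0.0186] [-0.6 -0.4  3.8]
[0.551  0.0785 0.0186] [-0.6 -0.4  3.8]
13.8333
[220 226 227 228 229 229 230 228 228 228 227 227 225 222 198 164 146 141
 142 141 141 141 141 141 141 141 141 141 141 142 140 142]
[ 80  82  82  82  81  81  79  90 133 194 227 233 233 230 214 178 149 141
 141 143 141 142 142 142 141 142 142 143 142 141 142 142]
[255.29389401 210.19844619] (array([0.58623545, 0.07841006]), np.float64(0.04338485053463064), np.int32(246), np.float64(0.03309980828494226), np.float64(0.99124144573151))
```

View pics/m.png

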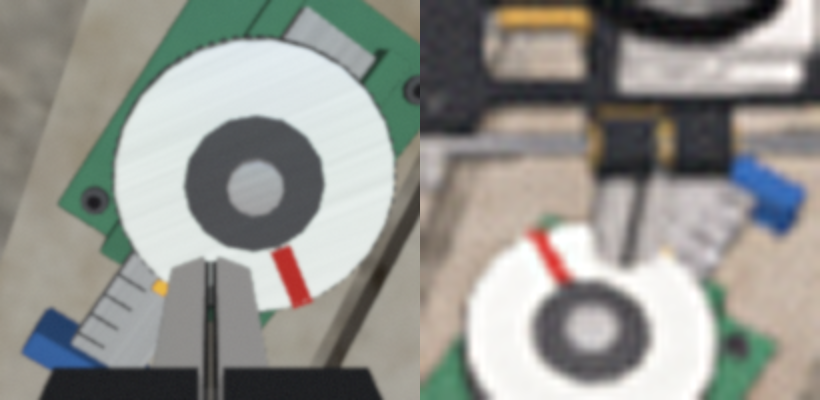

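Contact at last: 3.8 N on the rim, with the tip on the ring face. I'll compute a circular step table (r=3.5 cm, 0.2 rad per row).

```bash
python3 - <<'E'
import numpy as np
f=np.pi+np.pi/15*np.arange(31);p=3.5*np.c_[np.cos(f),np.sin(f)]
p=np.round(p,2);print([tuple(np.round(x,2)) .__str__().replace('np.float64','') for x in np.diff(p,axis=0)])
E
python3 -m pendant '[[[0.08,-0.73,0.01],0],[[0.22,-0.69,0.01],0],[[0.37,-0.64,0.01],0],[[0,0,0],0]]'
python3 - <<'E'
from h import *
print(mark(snap('wrist')))
E
```

```text
['((0.08), (-0.73))', '((0.22), (-0.69))', '((0.37), (-0.64))', '((0.49), (-0.54))', '((0.59), (-0.43))', '((0.67), (-0.3))', '((0.71), (-0.15))', '((0.74), (0.0))', '((0.71), (0.15))', '((0.67), (0.3))', '((0.59), (0.43))', '((0.49), (0.54))', '((0.37), (0.64))', '((0.22), (0.69))', '((0.08), (0.73))', '((-0.08), (0.73))', '((-0.22), (0.69))', '((-0.37), (0.64))', '((-0.49), (0.54))', '((-0.59), (0.43))', '((-0.67), (0.3))', '((-0.71), (0.15))', '((-0.74), (0.0))', '((-0.71), (-0.15))', '((-0.67), (-0.3))', '((-0.59), (-0.43))', '((-0.49), (-0.54))', '((-0.37), (-0.64))', '((-0.22), (-0.69))', '((-0.08), (-0.73))']
time_s: 14.22
ee_pos: [0.5584, 0.0563, 0.0189]
eef_rot: [3.141, -0.0, 0.385]
force: [-0.9, -2.5, 4.2]
grip_width: 0.0007
grip_force: 2.1
(array([0.58584884, 0.07838516]), np.float64(0.04350554056681432), np.int32(300), np.float64(0.033797697357545224), np.float64(1.5563333482263557))
```

Works: the mark moved 0.99→1.56 for 0.63 rad of tip travel, at 4 N.

```bash
python3 -m pendant '[[[0.49,-0.54,0.01],0],[[0.59,-0.43,0.01],0],[[0.67,-0.3,0.01],0],[[0.71,-0.15,0.01],0],[[0.74,0,0.01],0],[[0.71,0.15,0.01],0],[[0,0,0],0]]'
python3 - <<'E'
from h import *
print(mark(snap('wrist')))
E
python3 -m pendant '[[[0.67,0.3,0.01],0],[[0.59,0.43,0.01],0],[[0.49,0.54,0.01],0],[[0.37,0.64,0.01],0],[[0.22,0.69,0.01],0],[[0.08,0.73,0.01],0],[[0,0,0],0]]'
python3 - <<'E'
from h import *
w=snap('wrist');s=snap('scene')
C=np.array([.586,.078])
for n,c in(('w',w),('s',s)):
  b=np.array([proj(c,[.586+x,.078+y,.056]) for x in(-.05,.05) for y in(-.05,.05)]);b=np.r_[b.min(0),b.max(0)].clip(0,510).astype(int)
  p=blobs(c,[(0,120,80),(172,120,80)],(8,255,255),b)
  if p:q=ray(c,*p[1],.056)[:2]-C;print(n,p[0],np.hypot(*q),(np.arctan2(q[1],q[0])-2.925)%6.283)
E
```

```text
time_s: 14.85
ee_pos: [0.5982, 0.0453, 0.0194]
eef_rot: [3.141, -0.001, 0.386]
force: [2.6, -1.8, 5.5]
grip_width: 0.0003
grip_force: 2.3
(array([0.60883694, 0.07149258]), np.float64(0.024436184765682975), np.int32(267), np.float64(0.01573612501852972), np.float64(1.7779306526880827))
time_s: 15.48
ee_pos: [0.6212, 0.0802, 0.02]
eef_rot: [-3.141, -0.001, 0.387]
force: [1.0, 0.5, 3.7]
grip_width: 0.0006
grip_force: 1.4
w 118 0.047860637140623385 3.6777025026907717
s 5 0.04880151624728262 3.6801587814255257
```

```bash
cat >> h.py <<'E'
def both(z):
  C=np.array([.586,.078])
  for n in('wrist','scene','top'):
    c=snap(n)
    b=np.array([proj(c,[.586+x,.078+y,z]) for x in(-.05,.05) for y in(-.05,.05)]);b=np.r_[b.min(0),b.max(0)].clip(0,510).astype(int)
    p=blobs(c,[(0,90,80),(172,90,80)],(8,255,255),b)
    if p:q=ray(c,*p[1],z)[:2]-C;print(n,p[0],np.hypot(*q).round(3),((np.arctan2(q[1],q[0])-2.925)%6.283).round(2))
E
python3 -m pendant '[[[-0.08,0.73,0.01],0],[[-0.22,0.69,0.01],0],[[-0.37,0.64,0.01],0],[[-0.49,0.54,0.01],0],[[-0.59,0.43,0.01],0],[[-0.67,0.3,0.01],0],[[-0.71,0.15,0.01],0],[[0,0,0],0]]'
python3 -c "from h import *;both(.057)"
python3 -m pendant '[[[-0.74,0,0.01],0],[[-0.71,-0.15,0.01],0],[[-0.67,-0.3,0.01],0],[[-0.59,-0.43,0.01],0],[[-0.49,-0.54,0.01],0],[[-0.37,-0.64,0.01],0],[[-0.22,-0.69,0.01],0],[[-0.08,-0.73,0.01],0],[[0,0,0],0]]'
python3 -c "from h import *;both(.0575)"
```

```text
time_s: 16.25
ee_pos: [0.5882, 0.1137, 0.0205]
eef_rot: [-3.141, 0.001, 0.386]
force: [0.3, 0.2, -0.2]
grip_width: 0.0004
grip_force: 0.0
wrist 248 0.033 4.5
scene 18 0.037 4.56
time_s: 17.15
ee_pos: [0.551, 0.077, 0.0216]
eef_rot: [3.141, -0.0, 0.385]
force: [0.3, 0.5, -0.0]
grip_width: 0.0005
grip_force: 0.0
wrist 343 0.033 4.52
scene 18 0.038 4.55
```

Contact was lost because I raised the tip faster than the ring climbs (mark now at 4.53). I'll press down again.

```bash
python3 -m pendant '[[[0,0,-0.13],0],[[0,0,-0.05],0],[[0,0,0],0]]'; python3 ok.py
```

```text
time_s: 17.55
ee_pos: [0.5512, 0.0787, 0.0201]
eef_rot: [3.141, -0.0, 0.386]
force: [-2.7, -0.2, 6.9]
grip_width: 0.0008
grip_force: 3.7
[0.5512 0.0787 0.0201] [-2.7 -0.2  6.9]
```

Good, 6.9 N. Next a half turn in one call, with a 0.009 cm rise per row.

```bash
python3 -m pendant '[[[0.08,-0.73,0.009],0],[[0.22,-0.69,0.009],0],[[0.37,-0.64,0.009],0],[[0.49,-0.54,0.009],0],[[0.59,-0.43,0.009],0],[[0.67,-0.3,0.009],0],[[0.71,-0.15,0.009],0],[[0.74,0,0.009],0],[[0,0,0],0]]'
python3 -c "from h import *;both(.058)"
python3 -m pendant '[[[0.71,0.15,0.009],0],[[0.67,0.3,0.009],0],[[0.59,0.43,0.009],0],[[0.49,0.54,0.009],0],[[0.37,0.64,0.009],0],[[0.22,0.69,0.009],0],[[0.08,0.73,0.009],0],[[0,0,0],0]]'
python3 -c "from h import *;both(.0585)"
```

```text
time_s: 18.3
ee_pos: [0.5911, 0.0437, 0.0209]
eef_rot: [3.141, -0.002, 0.386]
force: [1.0, -2.2, 6.5]
grip_width: 0.0005
grip_force: 3.3
wrist 285 0.034 5.95
scene 13 0.036 5.96
time_s: 19.12
ee_pos: [0.6217, 0.0798, 0.0215]
eef_rot: [3.141, -0.002, 0.387]
force: [1.0, 0.9, 5.9]
grip_width: 0.0003
grip_force: 2.8
```

```bash
python3 -m pendant '[[[-0.08,0.73,0.008],0],[[-0.22,0.69,0.008],0],[[-0.37,0.64,0.008],0],[[-0.49,0.54,0.008],0],[[-0.59,0.43,0.008],0],[[-0.67,0.3,0.008],0],[[-0.71,0.15,0.008],0],[[0,0,0],0]]'
python3 -c "from h import *;both(.057)"
python3 -m pendant '[[[-0.74,0,0.008],0],[[-0.71,-0.15,0.008],0],[[-0.67,-0.3,0.008],0],[[-0.59,-0.43,0.008],0],[[-0.49,-0.54,0.008],0],[[-0.37,-0.64,0.008],0],[[-0.22,-0.69,0.008],0],[[-0.08,-0.73,0.008],0],[[0,0,0],0]]'
python3 -c "from h import *;both(.0575)"
```

```text
time_s: 19.93
ee_pos: [0.5893, 0.1142, 0.0221]
eef_rot: [3.141, -0.001, 0.387]
force: [-0.1, -0.0, 6.1]
grip_width: 0.0008
grip_force: 2.8
wrist 309 0.035 2.21
scene 13 0.034 2.17
time_s: 20.83
ee_pos: [0.5509, 0.0782, 0.0226]
eef_rot: [3.142, -0.001, 0.386]
force: [-2.0, -0.7, 7.6]
grip_width: 0.0004
grip_force: 3.8
wrist 360 0.032 3.65
scene 25 0.036 3.67
```

Ring is at 6.28+3.66 = 9.94, with 2.63 rad left (about 13–14 rows).

```bash
python3 -m pendant '[[[0.08,-0.73,0.009],0],[[0.22,-0.69,0.009],0],[[0.37,-0.64,0.009],0],[[0.49,-0.54,0.009],0],[[0.59,-0.43,0.009],0],[[0.67,-0.3,0.009],0],[[0.71,-0.15,0.009],0],[[0.74,0,0.009],0],[[0,0,0],0]]'
python3 -c "from h import *;both(.059)"
```

```text
time_s: 21.73
ee_pos: [0.5907, 0.0439, 0.0233]
eef_rot: [3.141, -0.001, 0.386]
force: [1.4, -1.8, 8.2]
grip_width: 0.0004
grip_force: 3.9
wrist 340 0.035 5.09
scene 13 0.035 5.14
```

```bash
python3 -m pendant '[[[0.71,0.15,0.009],0],[[0.67,0.3,0.009],0],[[0.59,0.43,0.009],0],[[0.49,0.54,0.009],0],[[0.37,0.64,0.009],0],[[0.22,0.69,0.009],0],[[0,0,0],0],[[0,0,0.5],0],[[0,0,0.5],0],[[0,0,0.5],0],[[0,0,0],0]]'
python3 -c "
from h import *
both(.06)
c=snap('wrist','w1.png');c=snap('scene')
b=blobs(c,(100,120,60),(130,255,255),(300,170,350,210));print(b[1],ray(c,*b[1],.022))
c=snap('top')
b=blobs(c,(100,80,40),(130,255,255),(185,220,220,245))
if b: print(b[1],ray(c,*b[1],.028))
o=cv2.imread('pics/w1.png');cv2.imwrite('pics/w1c.png',cv2.resize(o[60:384,60:400],None,fx=1.8,fy=1.8))"
```

```text
time_s: 22.8
ee_pos: [0.6205, 0.0712, 0.0396]
eef_rot: [3.141, -0.001, 0.386]
force: [1.4, 0.3, -0.3]
grip_width: 0.0005
grip_force: 0.0
scene 7 0.043 6.16Traceback (most recent call last):
  File "<string>", line 5, in <module>
    b=blobs(c,(100,120,60),(130,255,255),(300,170,350,210));print(b[1],ray(c,*b[1],.022))
                                                                  ~^^^
TypeError: 'NoneType' object is not subscriptable
```

Ring reads about 12.44 and is free of the tip. Now I lift, turn the hand so it stays clear of the oil can, and go in front of the plate (gauge x ≈ -0.15).

```bash
python3 -m pendant '[[[0,0,2],0],[[0,0,2],0],[[0,0,2],0],[[-2.3,0.5,0],0.12],[[-2.3,0.5,0],0.12],[[-2.3,0.5,0],0.12],[[-2.3,0.5,0],0.12],[[-2.3,0.5,0],0.12],[[-2.3,0.5,0],0.12],[[-2.3,0.5,0],0.12],[[-2.2,0.5,0],0.12],[[0,0,0],0],[[0,0,0],0]]'
python3 - <<'E'
from h import *
w=snap('wrist');cv2.imwrite('pics/w1.png',w['color'][:,:,::-1]);both(.06)
s=snap('scene');t=snap('top')
for n,c in(('w',w),('s',s),('t',t)):
  p=proj(c,[.482,.101,.028]).astype(int);b=blobs(c,(100,100,50),(130,255,255),tuple(np.r_[p-[40,40],p+[40,40]].clip(0,500)))
  if b:print(n,p,b[0],b[1],ray(c,*b[1],.026))
E
```

```text
time_s: 24.13
ee_pos: [0.437, 0.1113, 0.0988]
eef_rot: [3.141, -0.0, 1.345]
force: [0.7, 0.3, 1.0]
grip_width: 0.0003
grip_force: 0.0
wrist 147 0.032 6.15
scene 14 0.035 6.15
w [302 185] 733 [301.5893588 182.6834925] [0.48230255 0.10366834 0.026     ]
s [322 189] 83 [323.46987952 191.10843373] [0.48383574 0.10363991 0.026     ]
t [200 232] 20 [204.7 233.9] [0.47624921 0.08707924 0.026     ]
```

View pics/w1.png

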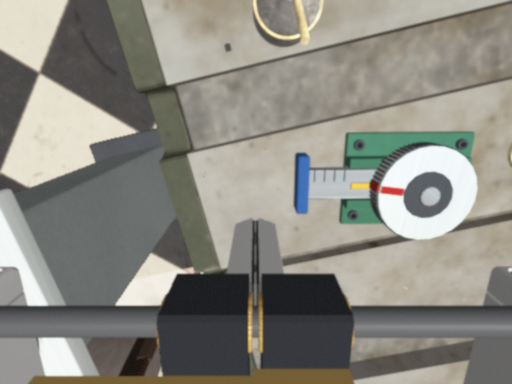

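The mark (388,190) is aligned with the yellow pointer (362,186), the plate is at (302,183), and the can lies well to the side. Descending in front of the plate.

```bash
python3 -m pendant '[[[0,0.3,-1.9],0],[[0,0,-1.9],0],[[0,0,-1.9],0],[[0,0,-1.9],0],[[0,0,-1.9],0],[[0,0,0],0]]'; python3 ok.py && python3 -m pendant '[[[0,0,-0.7],0],[[0,0,-0.7],0],[[0,0,-0.7],0],[[0,0,0],0]]'; python3 ok.py && python3 -m pendant '[[[0.5,-0.12,0],0],[[0.5,-0.12,0],0],[[0.3,-0.07,0],0],[[0,0,0],0]]'
```

```text
time_s: 24.93
ee_pos: [0.4355, 0.1136, 0.0005]
eef_rot: [-3.137, 0.002, 1.345]
force: [0.3, -0.8, -0.5]
grip_width: 0.0008
grip_force: 0.0
[0.4355 0.1136 0.0005] [ 0.3 -0.8 -0.5]
time_s: 25.27
ee_pos: [0.4369, 0.114, -0.0183]
eef_rot: [-3.141, 0.0, 1.346]
force: [-0.7, 0.5, -1.0]
grip_width: 0.0007
grip_force: 0.0
[ 0.4369  0.114  -0.0183] [-0.7  0.5 -1. ]
time_s: 25.6
ee_pos: [0.4512, 0.1109, -0.0172]
eef_rot: [3.141, -0.0, 1.345]
force: [-0.8, -0.2, 0.4]
grip_width: 0.0002
grip_force: 0.0
```

```bash
python3 -m pendant '[[[0.3,-0.07,0],0],[[0.3,-0.07,0],0],[[0.3,-0.07,0],0],[[0.3,-0.07,0],0],[[0.3,-0.07,0],0],[[0.3,-0.07,0],0]]'; python3 -m pendant '[[[0.3,-0.07,0],0],[[0.3,-0.07,0],0],[[0.3,-0.07,0],0],[[0.3,-0.07,0],0],[[0,0,0],0]]'
python3 - <<'E'
from h import *
w=snap('wrist')
b=blobs(w,(100,100,50),(130,255,255),(200,100,450,300));print(b[0],b[1],ray(w,*b[1],.026));both(.06)
E
```

```text
time_s: 26.1
ee_pos: [0.4683, 0.1068, -0.0176]
eef_rot: [-3.141, 0.0, 1.346]
force: [-1.9, 0.0, 1.1]
grip_width: 0.0003
grip_force: 0.8
time_s: 26.52
ee_pos: [0.4808, 0.1039, -0.0175]
eef_rot: [3.141, -0.0, 1.346]
force: [0.2, -0.1, -0.2]
grip_width: 0.0005
grip_force: 0.0
1361 [285.00514328 224.69801616] [0.49996026 0.10711116 0.026     ]
wrist 453 0.032 6.15
scene 14 0.035 6.15
```

```bash
python3 -m pendant '[[[0.3,-0.07,0],0],[[0.3,-0.07,0],0],[[0.3,-0.07,0],0],[[0.3,-0.07,0],0],[[0.3,-0.07,0],0],[[0,0,0],0]]'; python3 -m pendant '[[[0.2,-0.05,0],0],[[0.1,-0.02,0],0],[[0,0,0],0]]';python3 -m pendant '[[[0.1,-0.02,0],0],[[0.1,-0.02,0],0],[[0,0,0],0]]'
python3 - <<'E'
from h import *
w=snap('wrist')
b=blobs(w,(100,100,50),(130,255,255),(200,100,450,300));print(b[0],b[1],ray(w,*b[1],.026));both(.06)
E
```

```text
time_s: 27.22
ee_pos: [0.4958, 0.1004, -0.0175]
eef_rot: [3.141, -0.0, 1.346]
force: [-0.4, 0.6, -0.7]
grip_width: 0.0009
grip_force: 0.0
time_s: 27.47
ee_pos: [0.4983, 0.0998, -0.0175]
eef_rot: [3.141, -0.0, 1.346]
force: [0.5, -0.6, 0.5]
grip_width: 0.0004
grip_force: 0.1
time_s: 27.72
ee_pos: [0.5003, 0.0994, -0.0175]
eef_rot: [3.141, -0.0, 1.346]
force: [-0.3, -0.2, -0.8]
grip_width: 0.0006
grip_force: 0.3
1354 [284.92688331 224.59453471] [0.5194821  0.10271413 0.026     ]
wrist 448 0.032 6.16
scene 12 0.033 6.15
```

```bash
cat > okx.py <<'E'
from station import ctrl
import sys
o=ctrl.get_obs();print(o['ee_pos'].round(4),o['force'].round(1));sys.exit(1 if abs(o['force'][0])>6 else 0)
E
python3 -m pendant '[[[0.1,-0.02,0],0],[[0,0,0],0]]' >/dev/null;python3 okx.py && python3 -m pendant '[[[0.1,-0.02,0],0],[[0,0,0],0]]' >/dev/null;python3 okx.py && python3 -m pendant '[[[0.05,-0.01,0],0],[[0,0,0],0]]' >/dev/null;python3 okx.py && python3 -m pendant '[[[0.05,-0.01,0],0],[[0,0,0],0]]' >/dev/null;python3 okx.py && python3 -m pendant '[[[0.05,-0.01,0],0],[[0,0,0],0]]' >/dev/null;python3 okx.py && python3 -m pendant '[[[0.05,-0.01,0],0],[[0,0,0],0]]' >/dev/null;python3 okx.py
```

```text
[ 0.5012  0.0992 -0.0175] [-0.8  1.1 -0.1]
[ 0.5023  0.099  -0.0175] [-0.9  0.3 -0.1]
[ 0.5027  0.0989 -0.0175] [-0.7 -0.   1.7]
[ 0.5032  0.0988 -0.0175] [-1.   0.2 -0.9]
[ 0.5037  0.0987 -0.0176] [-1.4  0.5 -0.3]
[ 0.5042  0.0986 -0.0175] [-1.2 -0.3  0.1]
```

```bash
python3 -m pendant '[[[0.05,-0.01,0],0],[[0,0,0],0]]' >/dev/null;python3 okx.py && python3 -m pendant '[[[0.05,-0.01,0],0],[[0,0,0],0]]' >/dev/null;python3 okx.py && python3 -m pendant '[[[0.05,-0.01,0],0],[[0,0,0],0]]' >/dev/null;python3 okx.py && python3 -m pendant '[[[0.05,-0.01,0],0],[[0,0,0],0]]' >/dev/null;python3 okx.py && python3 -m pendant '[[[0.05,-0.01,0],0],[[0,0,0],0]]' >/dev/null;python3 okx.py && python3 -m pendant '[[[0.05,-0.01,0],0],[[0,0,0],0]]' >/dev/null;python3 okx.py
python3 - <<'E'
from h import *
w=snap('wrist')
b=blobs(w,(100,100,50),(130,255,255),(200,100,450,300));print(b[0],b[1],ray(w,*b[1],.026));cv2.imwrite('pics/home.png',cv2.resize(w['color'][120:330,180:480,::-1],None,fx=2.5,fy=2.5))
E
```

```text
[ 0.5047  0.0985 -0.0176] [-1.1 -0.   0.9]
[ 0.5048  0.0985 -0.0176] [-3.8  0.7  1.2]
[ 0.5051  0.0983 -0.0177] [-5.9 -0.4  4.3]
[ 0.5051  0.0983 -0.0177] [-9.1  1.3  5.5]
[ 0.5051  0.0983 -0.0177] [-9.1  1.3  5.5]
[ 0.5051  0.0983 -0.0177] [-9.1  1.3  5.5]
1376 [284.53488372 224.21366279] [0.52422459 0.10203408 0.026     ]
```

Hard stop felt (9 N) and the plate has moved about 41 mm, so it is home. Backing off and checking.

```bash
python3 -m pendant '[[[-0.5,0.12,0],0],[[-1,0.24,0],0],[[-1,0.24,0],0],[[-1,0.24,0],0],[[-0.5,0.12,0],0],[[0,0,2],0],[[0,0,3],0],[[0,0,3],0],[[0,0,3],0],[[0,0,0],0],[[0,0,0],0],[[0,0,0],0]]'
python3 - <<'E'
from h import *
both(.06)
for n in('wrist','scene'):
  c=snap(n);p=proj(c,[.523,.094,.028]).astype(int);b=blobs(c,(100,100,50),(130,255,255),tuple(np.r_[p-[40,40],p+[40,40]].clip(0,500)))
  if b:
    q=ray(c,*b[1],.026);d=q[:2]-[.586,.078];print(n,b[0],b[1],q,np.hypot(*d))
c=snap('top');b=blobs(c,(18,50,150),(35,255,255),(195,150,222,175));print('medal',b[1],ray(c,*b[1],.005))
E
```

```text
time_s: 30.63
ee_pos: [0.466, 0.1077, 0.0919]
eef_rot: [-3.141, 0.0, 1.346]
force: [-0.4, -0.6, 0.4]
grip_width: 0.0005
grip_force: 0.0
wrist 154 0.032 6.15
scene 13 0.034 6.15
wrist 842 [313.9631829  187.33016627] [0.52101679 0.09504392 0.026     ] 0.06718119792219672
scene 54 [318.03703704 200.57407407] [0.52095764 0.09847488 0.026     ] 0.06818892482371669
medal [209.52739726 163.13013699] [0.72119896 0.07521787 0.005     ]
```

```bash
python3 -c "from station import ctrl;print(ctrl.hand_in())"
```

```text
the job is handed in; nothing more can be done
None
```

I handed the job in at about 31 s. The ring reads about 12.43 rad, its second time at the pointer. The blue plate is home against the gauge, and the arm is clear of everything. The medal and oil can showed no movement; I didn't re-measure the can or the bottle at the end, but the arm stayed clear of both.

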